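# Latch the guard pen's gate on the electronics repair bench

## Robot

A 6-joint arm with a two-finger parallel gripper is mounted at the origin on the work surface. World frame = base frame: x ahead of the robot, y to its left, z up, the work surface at z = 0. Lengths are in mm, angles in rad, forces in N, time in s.
With the tool pointing down it reaches from about 325 to 875 mm from the base axis. Payload 4.4 kg.
Tool frame: the origin (TCP) lies on the centre line of the jaws, within the pads' length; the fingertips stand ahead of it and the grasp point (between the pads) lies 6 mm ahead of it (ctrl.tcp_to_tips is the z of the fingertips in the tool frame, in mm); z points along the fingers, y is the line along which they close (so a half turn about z gives the same grasp; the last joint's range is limited). The gripper opens to 85 mm and grips with 20 to 120 N. Pads are 22 mm wide; open, the fingers measure 114 mm over their backs; the gripper's body (76 mm by 85 mm) begins 54 mm behind the grasp point. The pads swing forward as they close: fully open they stand 13 mm farther back than shut.
Start: joints at [-1.496, 0.207, 1.542, -0, 1.393, -0.15], TCP at [128.722, -560.409, 256.282] pointing down, gripper open.
Joint ranges: [-2.73, 2.73], [-0.86, 2.22], [0.23, 2.46], [-1.11, 4.25], [0.08, 2.63], [-2.82, 2.82]. Speed limits (rad/s): [2.79, 2.79, 3.14, 3.14, 3.14, 3.14].

## Interface

Orientations are given as a 3x3 rotation matrix whose columns are the frame's x, y, z axes.
In Python, from plant import ctrl, sensors, optics gives the robot as it stands. Calls block until the motion is done:
- ctrl.move_ptp(position, orientation): joint-space move of the TCP to a pose.
- ctrl.move_l(position, rot=None, vel=150, threshold=None): straight line of the TCP; rot=None keeps the orientation; vel is the mean speed in mm/s. With threshold (N) it stops when the force on the tool has changed by that much, and returns True; else False.
- ctrl.set_joints(angles): joint-space move.
- ctrl.gripper_to(opening, force=None): finger opening in mm; force is the grip in N (None keeps the last); returns when the fingers have stopped.
- ctrl.hold(seconds).
- ctrl.solve_ik(position, orientation): joint angles nearest the present ones, or None.
- sensors.read_state(): the state.
- optics.grab_frame(name): name is "scene" or "top" or "wrist"; returns (picture, depth): 420x560x3 uint8, red, green, blue; 420x560 float32, mm along the optical axis (not along the pixel's ray), 0 where there is no reading.
- optics.camera_params(name): a dict with "mtx" (3x3 intrinsics, pixels), "R" (3x3) and "t" (3): a world point X has camera coordinates R X + t; the wrist camera has in their place "T_tool_cam" (4x4, takes a point from camera to tool coordinates, whose origin is the TCP and whose axes are the flange's). Camera axes: x right, y down, z forward; pixel columns grow to the right and rows downward; lengths in mm; the calibration is good to about 2 mm. The wrist camera is an equidistant fisheye: a pixel r from the principal point sees the ray r / f radians off the axis. A picture is of the moment at which its call begins: read the wrist's pose just before it. camera_params takes no time and is no camera call.
A pose or a line that the arm cannot do raises ctrl.MotionError and nothing moves.
- ctrl.finish_job(): hands the job in; it is judged then, once.
The state is a dict: "t": time; "q": joint angles; "qvel": joint speeds; "tau": joint torques, N m; "eef_pos": TCP position; "eef_rot": TCP orientation; "force": force on the tool from outside, world axes, zero at the start; "wrist_torque": the same for the moment, N m; "grip_width": finger opening in mm; "grasp_force": force on a finger pad.
Only numpy, scipy, OpenCV 4.12 (cv2) and the standard library are available. Lean on these libraries where they do the work, as an engineer would, in place of code of your own. Each camera call takes 0.05 s, during which the arm holds its last target. There are 200 camera calls.

## Task

Two low guard pens with circuit boards inside stand on the repair bench; one of them has its gate standing open. Lift the latch bar on that gate by its knob, swing the gate shut with the bar passing over the striker, and let the bar drop fully into the catch on the post, so that the gate stays shut and latched.

Things in the scene. Friction and masses are not known exactly. Their poses are not given: they have to be found in the camera images.
- pen: Fixed pen with the open gate, 220 x 250 x 126 mm, clear walls. Origin: centre of underside; x to its back, y to the hinge side, z up. In mm: hinge axis upright at (-100, 103); latch post at (-100, -115), on it the catch: two steel teeth, 8 thick, 22 long in y, tops at z 126, at x -118 (striker) and -82, slot between 28 wide, floor at z 106. A like pen, gate latched, stands beside it.
- gate (a joint): Gate angle about the upright hinge, rad: 0 shut, grows as the free end swings out to the pen's front (-x); starts 0.45 to 0.85, range -0.05 to 1.3. Grey panel 184 mm long, 8 mm thick, top at 102 mm. Slight friction: it stays where left. With the bar down it cannot shut: the bar meets the striker. With the bar in the slot it has 0.045 rad of play either way.
- latch (a joint): Latch bar angle about its level pivot, rad: 0 level (down), grows as the free end lifts; range 0 to 0.9; falls by its own weight (130 to 220 g); clears the striker from 0.11. Pivot: in the gate's plane, 20 mm from the hinge axis, 115 mm above the bench. Dark steel bar 8 mm thick, 14 mm high (z 108 to 122 mm when level), along the gate's top, reaching 215 mm past the pivot.
- knob (a point): Grip point on the axis of the bar's upright black round knob, 18 mm diameter, 48 mm tall, standing on the bar 145 mm from the pivot (165 mm from the hinge axis). The point is 27 mm above the knob's foot, 34 mm above the bar's centre line (149 mm above the bench when level). It moves with bar and gate; its x axis is square to the gate, y along the bar to the pivot.

How it is judged (in metres and radians):
On the way:
1. the latch bar is held up clear of the striker while the gate swings the last part of its way shut (value of joint latch above 0.08 rad and value of joint gate below 0.12 rad).
At the end, for the whole second after the job is handed in: The gate is shut to within 0.065 rad, the latch bar lies down in the catch's slot behind the striker (within 0.04 rad of level), and both are at rest (value of joint gate between -0.065 and 0.065 rad and value of joint latch below 0.04 rad and velocity of joint gate between -0.1 and 0.1 rad/s and velocity of joint latch between -0.1 and 0.1 rad/s); the robot touches nothing.
It also fails if it takes over 38 s, if anything falls off the work surface, if the arm or the gripper's body presses on something with over 40 N, if the wrist force passes 120 N, or if a joint passes its speed limit or range.

## Working session

There is one attempt and no reset: what is moved stays moved. The work goes in short steps, each a Python script; the robot and the scene stay as the last script left them, time stands still between calls to the robot, and variables do not carry over. Pictures are saved under pics/ and viewed, at most 10 in all, crops included, and the job is handed in when it is done.

```bash
mkdir -p pics; ls; python3 - <<'E'
from plant import ctrl,sensors,optics
import cv2,numpy as np
for n in("scene","top"):
    p,d=optics.grab_frame(n); cv2.imwrite(f"pics/{n}0.png",p[:,:,::-1]); np.save(f"{n}.npy",d)
    c=optics.camera_params(n);print(n,c)
print(ctrl.tcp_to_tips)
E
```

```text
pics
scene {'mtx': array([[508.60832445,   0.        , 276.87535564],
       [  0.        , 508.60832445, 206.26114965],
       [  0.        ,   0.        ,   1.        ]]), 'R': array([[ 0.34641783,  0.93789916, -0.01843517],
       [ 0.54344777, -0.21666605, -0.8109996 ],
       [-0.76463011,  0.27092617, -0.58475619]]), 't': array([-218.48431423, -249.69227666, 1554.08333623])}
top {'mtx': array([[537.77612528,   0.        , 272.7966652 ],
       [  0.        , 537.77612528, 221.6229971 ],
       [  0.        ,   0.        ,   1.        ]]), 'R': array([[ 6.81297207e-03, -9.99976760e-01,  2.48777397e-04],
       [-9.90242109e-01, -6.78127740e-03, -1.39192597e-01],
       [ 1.39191049e-01,  7.01965423e-04, -9.90265297e-01]]), 't': array([ -13.65825984,  643.58034948, 1338.62286928])}
25.0
```

View pics/scene0.png

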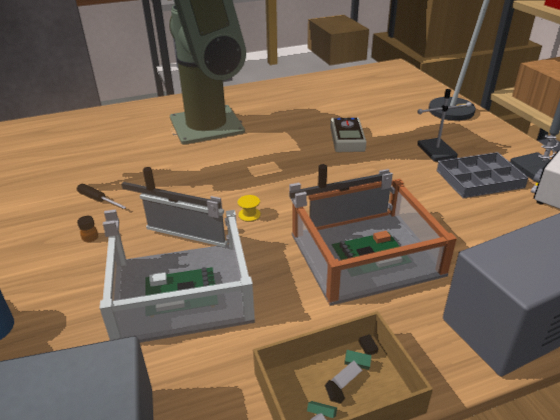

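View pics/top0.png

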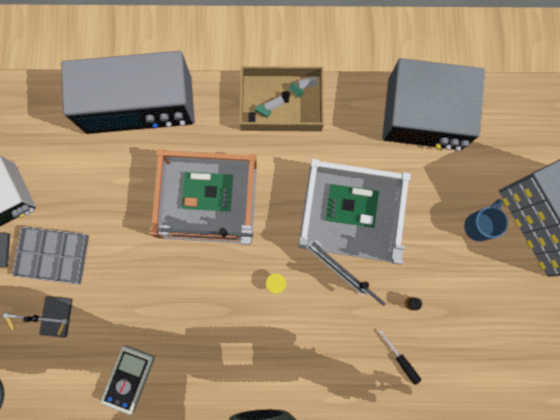

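The white pen has the open gate. In the top view its hinge is near (308,243), the latch post near (398,254) and the knob near (364,286). I'll enlarge that area.

```bash
python3 - <<'E'
import cv2
p=cv2.imread("pics/top0.png")[150:320,290:430]
p=cv2.resize(p,None,fx=3.5*1,fy=3.5,interpolation=cv2.INTER_CUBIC);cv2.imwrite("pics/c1.png",p)
p=cv2.imread("pics/scene0.png")[155:345,90:260]
cv2.imwrite("pics/c2.png",cv2.resize(p,None,fx=3,fy=3,interpolation=cv2.INTER_CUBIC))
E
```

```text
(no output)
```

View pics/c1.png

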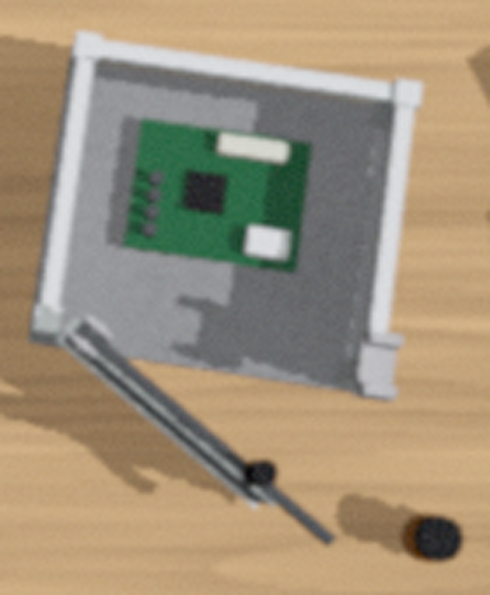

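View pics/c2.png

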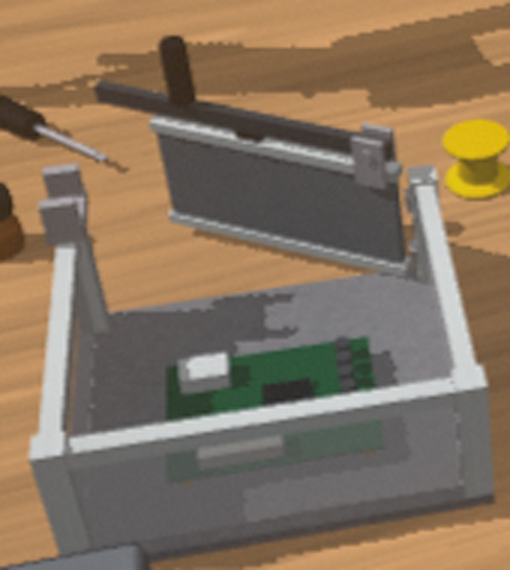

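Top crop: knob top is at (262,470), bar tip at (330,541), and the teeth near (384,340) and (379,391). Scene crop: knob top is at (172,42), bar tip at (100,88), and tooth tops near (62,205) and (62,171). Next I fit the pen pose and gate angle to these.

```bash
cat > fit.py <<'E'
import numpy as np
from scipy.optimize import least_squares
from plant import optics
def proj(n,X):
    c=optics.camera_params(n);x=c["mtx"]@(c["R"]@X+c["t"]);return x[:2]/x[2]
def w(p,l): 
    c,s=np.cos(p[2]),np.sin(p[2]);return np.array([p[0]+c*l[0]-s*l[1],p[1]+s*l[0]+c*l[1],l[2]])
def g(p,r,z,off=0): return w(p,(-100-r*np.sin(p[3])-off*np.cos(p[3]),103-r*np.cos(p[3])+off*np.sin(p[3]),z))
T=lambda u,v:np.array([u/3.5+290,v/3.5+150]); S=lambda u,v:np.array([u/3+90,v/3+155])
obs=[("top",T(330,541),lambda p:g(p,235,122)),("top",T(262,470),lambda p:g(p,165,170)),
("top",T(384,340),lambda p:w(p,(-82,-115,126))),("top",T(379,391),lambda p:w(p,(-118,-115,126))),
("scene",S(100,88),lambda p:g(p,235,118)),("scene",S(172,42),lambda p:g(p,165,170)),
("scene",S(62,205),lambda p:w(p,(-82,-115,126))),("scene",S(62,171),lambda p:w(p,(-118,-115,126)))]
f=lambda p:np.concatenate([proj(n,h(p))-o for n,o,h in obs])
if __name__=="__main__":
    r=least_squares(f,[550,-150,0,.6],loss="soft_l1",x_scale=[10,10,.1,.1]);np.save("p.npy",r.x)
    print(r.x,f(r.x).reshape(-1,2).round(1)); print("knob",g(r.x,165,149),"hinge",g(r.x,0,0))
E
python3 fit.py
```

```text
[ 6.72993950e+02 -2.11777786e+02 -1.47295264e-01  5.55273877e-01] [[-0.5 -0.8]
 [-0.4 -0.3]
 [-0.6 -1.1]
 [-1.  -0.9]
 [-0.8 -0.9]
 [-0.3 -1.1]
 [-1.8 -1.9]
 [-0.7 -1.6]]
knob [ 482.57360649 -221.14223915  149.        ] hinge [589.19339661 -95.21678361   0.        ]
```

Residuals are near 1 px, partly from the crop's half-pixel offset. I'll correct that, refit, plan and check IK, then grasp.

```bash
sed -i 's#u/3.5+290,v/3.5+150#(u+.5)/3.5+289.5,(v+.5)/3.5+149.5#; s#u/3+90,v/3+155#(u+.5)/3+89.5,(v+.5)/3+154.5#' fit.py; python3 fit.py
cat > h.py <<'E'
import numpy as np
from fit import g
from plant import ctrl,sensors,optics
p=np.load("p.npy")
def pose(th,ph,sg,up=0):
    q=np.array([*p[:3],th]); d=g(q,1,0)-g(q,0,0); z=np.array([0,0,1.])
    r=d*np.cos(ph)+z*np.sin(ph); k=z*np.cos(ph)-d*np.sin(ph)
    P=g(q,20,115)+145*r+34*k
    Y=sg*np.cross(r,k); Z=-k; R=np.c_[np.cross(Y,Z),Y,Z]
    return P-6*Z+up*z,R
E
python3 - <<'E'
from h import *
th=p[3]
for sg in(1,-1):
    for a in((th,0,80),(th,0,0),(th,.25,0),(.3,.25,0),(0,.25,0),(0,0,0)):
        q=ctrl.solve_ik(*pose(a[0],a[1],sg,a[2]));print(sg,a,None if q is None else np.round(q,2))
E
```

```text
[ 6.73413065e+02 -2.11635458e+02 -1.46405702e-01  5.56077532e-01] [[-0.1 -0.5]
 [-0.1 -0.1]
 [-0.3 -0.9]
 [-0.7 -0.7]
 [-0.5 -0.5]
 [ 0.1 -0.7]
 [-1.4 -1.4]
 [-0.3 -1.1]]
knob [ 482.89988512 -221.08366209  149.        ] hinge [589.5088569  -95.14904758   0.        ]
1 (np.float64(0.5560775316633515), 0, 80) None
1 (np.float64(0.5560775316633515), 0, 0) None
1 (np.float64(0.5560775316633515), 0.25, 0) [-0.43  0.25  1.65 -0.25  1.31 -2.8 ]
1 (0.3, 0.25, 0) None
1 (0, 0.25, 0) None
1 (0, 0, 0) [-0.57  0.4   1.51 -0.    1.23  2.72]
-1 (np.float64(0.5560775316633515), 0, 80) [-0.59  0.13  1.67 -0.    1.34  0.11]
-1 (np.float64(0.5560775316633515), 0, 0) [-0.59  0.22  1.75 -0.    1.17  0.11]
-1 (np.float64(0.5560775316633515), 0.25, 0) [-0.43  0.25  1.65 -0.25  1.31  0.34]
-1 (0.3, 0.25, 0) [-0.44  0.29  1.6  -0.26  1.26  0.09]
-1 (0, 0.25, 0) [-0.43  0.33  1.54 -0.26  1.2  -0.2 ]
-1 (0, 0, 0) [-0.57  0.4   1.51 -0.    1.23 -0.42]
```

```bash
python3 - <<'E'
from h import *
import cv2
th=p[3]
ctrl.move_ptp(*pose(th,0,-1,80)); ctrl.gripper_to(60,25)
hit=ctrl.move_l(pose(th,0,-1)[0],vel=80,threshold=8); print(hit)
ctrl.gripper_to(0,25); s=sensors.read_state(); print(s["t"],s["eef_pos"],s["grip_width"],s["grasp_force"],s["force"])
im,_=optics.grab_frame("scene"); cv2.imwrite("pics/g1.png",cv2.resize(im[130:300,60:270],None,fx=3,fy=3)[:,:,::-1])
E
```

```text
False
3.8583 [ 483.13303491 -221.25096627  155.44868375] 17.412151378097466 25.69384127855301 [-0.96712375  0.09939976  2.24906336]
```

View pics/g1.png

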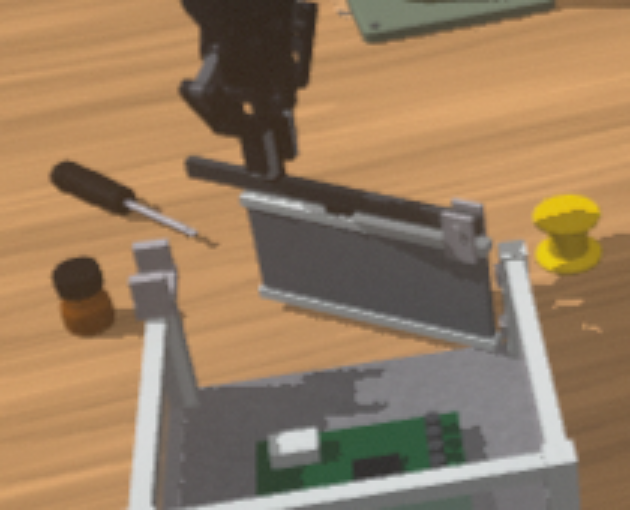

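The fingers hold the knob, at about (270,150), with a width of 17.4 mm; the bar is level. Now I lift and swing, monitoring forces.

```bash
python3 - <<'E'
from h import *
import cv2
th=p[3]
def go(a,b,v):
    P,R=pose(a,b,-1); ctrl.move_l(P,R,vel=v)
    s=sensors.read_state(); print(round(a,2),round(b,2),round(s["t"],1),s["force"].round(1),round(s["grip_width"],1))
    assert np.linalg.norm(s["force"])<45
for b in(.08,.16,.24): go(th,b,40)
for a in np.linspace(th,0,9)[1:]: go(a,.24,50)
im,_=optics.grab_frame("scene"); cv2.imwrite("pics/g2.png",cv2.resize(im[130:300,60:270],None,fx=3,fy=3)[:,:,::-1])
E
```

```text
0.56 0.08 4.4 [-0.7 -1.5 -0.2] 17.2
0.56 0.16 4.8 [-1.3 -2.  -0.7] 17.4
0.56 0.24 5.3 [ 0.5 -1.7  0.3] 16.9
0.49 0.24 5.6 [ 0.2  0.1 -2.4] 17.2
0.42 0.24 6.0 [-0.3 -0.2 -2.1] 17.3
0.35 0.24 6.3 [ 0.7 -0.1 -1.3] 17.2
0.28 0.24 6.7 [ 0.7  0.1 -1.5] 17.0
0.21 0.24 7.0 [-0.6 -0.  -1.1] 17.3
0.14 0.24 7.4 [-0.5  0.8 -1.9] 17.2
0.07 0.24 7.8 [ 0.  -0.4 -2.8] 17.1
0.0 0.24 8.1 [-0.8  0.7 -1.7] 17.3
```

View pics/g2.png

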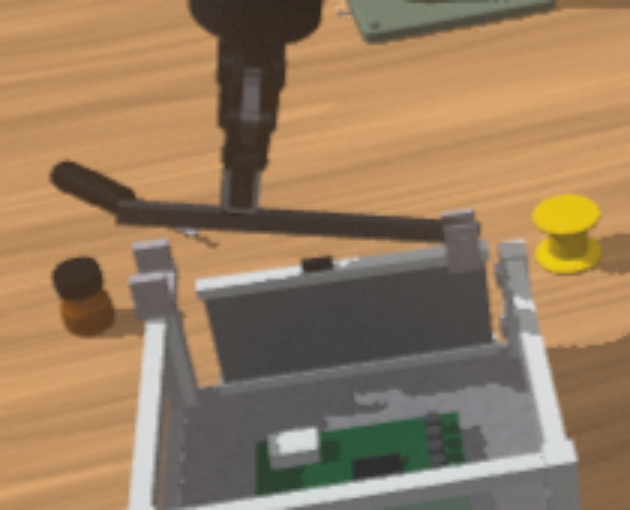

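The bar is raised and the gate panel lines up with the post: its free end is at (205,285) and the teeth at (150,260). Now I lower in small steps, watching for contact with a tooth.

```bash
python3 - <<'E'
from h import *
import cv2
for b in(.16,.10,.06,.03,.01):
    P,R=pose(0,b,-1); hit=ctrl.move_l(P,R,vel=30,threshold=12); s=sensors.read_state(); print(b,hit,s["force"].round(1),s["eef_pos"].round(1),P.round(1))
    if hit: break
im,_=optics.grab_frame("scene"); cv2.imwrite("pics/g3.png",cv2.resize(im[130:300,60:270],None,fx=3,fy=3)[:,:,::-1])
E
```

```text
0.16 False [-1.1  2.4 -1.9] [ 566.3 -250.2  177.4] [ 566.6 -250.2  177.6]
0.1 False [-0.2  1.  -1.1] [ 566.  -253.6  169.2] [ 566.1 -253.7  169.3]
0.06 False [-0.6  2.3 -1.7] [ 565.7 -255.7  163.6] [ 565.8 -255.8  163.6]
0.03 False [-0.6  1.7 -1. ] [ 565.5 -257.1  159.3] [ 565.6 -257.1  159.3]
0.01 False [-1.   1.8 -0.2] [ 565.4 -258.   156.4] [ 565.5 -258.   156.4]
```

View pics/g3.png

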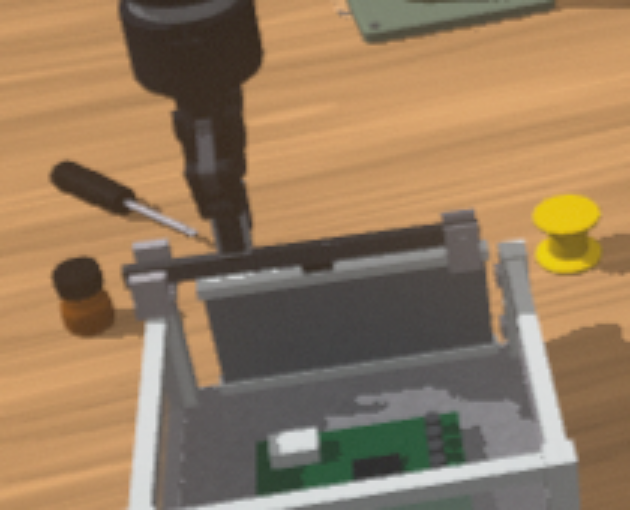

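The bar sits between the two teeth, at about (150,270). Now I release, retreat upward and check.

```bash
python3 - <<'E'
from h import *
import cv2
ctrl.gripper_to(50); P,R=pose(0,0.01,-1); ctrl.move_l(P+[0,0,110],vel=100); ctrl.hold(.5)
s=sensors.read_state();print(s["t"],s["force"].round(1))
im,_=optics.grab_frame("scene"); cv2.imwrite("pics/g4.png",cv2.resize(im[130:300,60:270],None,fx=3,fy=3)[:,:,::-1])
E
```

```text
12.2917 [-0.4 -0.5 -0.2]
```

View pics/g4.png

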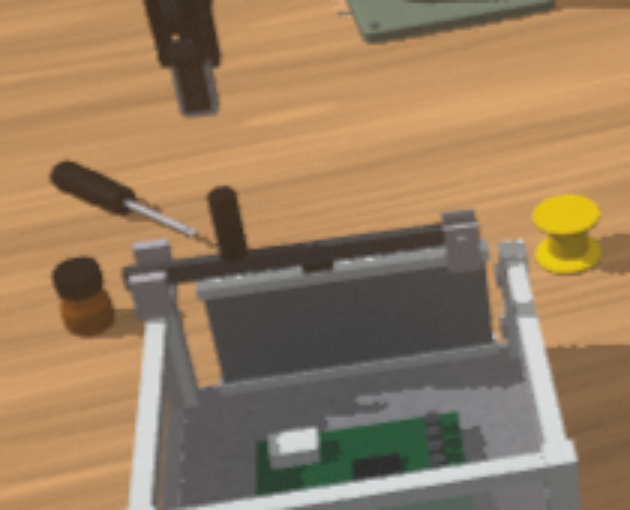

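The gripper is clear, the knob stands free at (228,222), and the bar lies level in the slot between the teeth at (150,272). I'm handing in.

```bash
python3 -c "
from plant import ctrl
print(ctrl.finish_job())"
```

```text
the job is handed in; nothing more can be done
None
```

The white pen's gate is shut with its latch bar down in the catch, and the job was handed in at about 12 s; the last picture before hand-in showed the bar level between the teeth and the gripper clear, but no verdict came back.

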